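Tap-test the bisque ware

TASK

Check the bisque ware on the board for cracks by ear: with the gripper shut, bring its fingertips down and lightly tap first the mouth of the tall vase, then the foot of the upturned cup, then the horns of the horned creature, lifting off after each tap. Do not touch the snail and the capped bottle that stand among them, and leave every piece standing where it is.

Things in the scene. Friction and masses are not known exactly. Their poses are not given: they have to be found in the camera images.
- ware_stand: Pale wooden board, 130 (its x) x 480 (its y) x 12 mm, on four soft rubber mounts fixed to the table; board top 26 mm above the table; origin on the table under its centre, z up. The board gives straight down about 1 mm per 2.5 N (9 mm at most) and springs back. Five things stand on it in a row along its y, in any order, about 95 mm apart, gaps 15 mm or more.
- bisque_vase: Loose plain bisque vase, 66 mm across the belly, 100 mm tall, narrow neck, about 0.17 kg; origin at the centre of its underside, z up. The tallest smooth round piece.
- vase_top (a point): Centre of the vase's mouth, level with its rim (100 mm above its underside, 126 mm above the table). The mouth is open, about 30 mm across over the rim; narrow shut fingertips coming down centrally dip up to 15 mm into it before they meet its edge, wide ones rest on the rim.
- bisque_cup: Loose plain bisque cup standing upside down on its rim, foot upward, 67 mm across, 66 mm tall, with one ear on its side (98 mm with the ear), about 0.19 kg. Origin lies in the plane of the foot (top of the upturned cup), 13.5 mm from the cup's axis toward the ear; its z axis points down.
- cup_foot (a point): Centre of the upturned cup's foot, on its flat top face (about 55 mm across), 66 mm above the board, 92 mm above the table.
- figurine_a: Loose plain bisque creature, a plump seated figure with two stubby horns side by side on its head, 68 x 68 mm, 101 mm tall, about 0.14 kg; origin at the centre of its underside, z up, face toward its -x, horns spread along its y.
- horns_top (a point): Point midway between the two horns, level with their tips: 100 mm above the board, 126 mm above the table. The horns lie along the creature's y, about 20 mm each, 6 mm apart at the roots, 48 mm over both; the crown of the head between them is 20 mm lower. Shut fingertips coming down here meet the horns, up to 20 mm below this point.
- figurine_c: Loose plain bisque snail, 23 mm wide, 91 mm long, 51 mm tall; not to be touched. Origin at the centre of its underside, z up.
- bottle_5: Loose slender pale grey bottle with a ribbed white screw cap, 40 mm across, 82 mm tall; not to be touched. Origin at the centre of its underside, z up.

How it is judged:
On the way, in this order (a step that is already met when the one before it is completed fails the run):
1. the fingertips touch the tall vase on its top (mouth), from above, with the TCP within 30 mm of it sideways (contact force between the fingers and bisque_vase above 0.3 N and horizontal distance between the grasp point and vase_top below 0.03 m and z of the grasp point in the frame of ware_stand above 0.11 m), for 0.04 s.
2. the fingertips touch the upturned cup on its top (foot), from above, with the TCP within 30 mm of it sideways (contact force between the fingers and bisque_cup above 0.3 N and horizontal distance between the grasp point and cup_foot below 0.03 m and z of the grasp point in the frame of ware_stand above 0.085 m), for 0.04 s.
3. the fingertips touch the horned creature on its top (horns), from above, with the TCP within 30 mm of it sideways (contact force between the fingers and figurine_a above 0.3 N and horizontal distance between the grasp point and horns_top below 0.03 m and z of the grasp point in the frame of ware_stand above 0.1 m), for 0.04 s.
At the end, for the whole second after the job is handed in: All five things on the board stand upright (the cup upside down) within 0.3 rad, at rest and within 15 mm of where they started (distance of each of bisque_vase, bisque_cup, figurine_a, figurine_c, bottle_5 from where it was at the start of the episode below 0.015 m and not (angle between bisque_vase's own z axis and vertical above 0.3 rad) and linear speed of each of bisque_vase, bisque_cup, figurine_a, figurine_c, bottle_5 below 0.02 m/s and not (angle between bisque_cup's own z axis and vertical below 2.84159 rad) and not (angle between figurine_a's own z axis and vertical above 0.3 rad) and not (angle between figurine_c's own z axis and vertical above 0.3 rad) and not (angle between bottle_5's own z axis and vertical above 0.3 rad)); the robot touches nothing.
It fails at once if a tap is harder than 25 N (contact force between any of the arm, the fingers and bisque_vase above 25 N or contact force between any of the arm, the fingers and bisque_cup above 25 N or contact force between any of the arm, the fingers and figurine_a above 25 N).
It fails at once if the snail or the bottle is touched (contact force between any of the fingers, the arm and figurine_c above 0.3 N or contact force between any of the fingers, the arm and bottle_5 above 0.3 N).
It fails at once if a piece is pushed or lifted more than 20 mm from its place (distance of any of bisque_vase, bisque_cup, figurine_a, figurine_c, bottle_5 from where it was at the start of the episode above 0.02 m).
It fails at once if a piece tips (angle between bisque_vase's own z axis and vertical above 0.4 rad or angle between bisque_cup's own z axis and vertical below 2.74159 rad or angle between figurine_a's own z axis and vertical above 0.4 rad or angle between figurine_c's own z axis and vertical above 0.4 rad or angle between bottle_5's own z axis and vertical above 0.4 rad).
It also fails if it takes over 48 s, if anything falls off the work surface, if the arm or the gripper's body presses on something with over 40 N, if the wrist force passes 120 N, or if a joint passes its speed limit or range.

ROBOT

A 6-joint arm with a two-finger parallel gripper is mounted at the origin on a cart in front of the work surface, level with it; the furniture and walls round the work are solid. World frame = base frame: x ahead of the robot, y to its left, z up, the work surface at z = 0. Lengths are in m, angles in rad, forces in N, time in s.
With the tool pointing down it reaches from about 0.325 to 1 m from the base axis. Payload 5.1 kg.
Tool frame: the origin (TCP) lies between the finger pads, 19 mm behind the fingertips; this is the grasp point; z points along the fingers, y is the line along which they close (so a half turn about z gives the same grasp; the last joint's range is limited). The gripper opens to 85 mm and grips with 20 to 120 N. Pads are 22 mm wide; open, the fingers measure 114 mm over their backs; the gripper's body (76 mm by 85 mm) begins 54 mm behind the grasp point. The pads swing forward as they close: fully open they stand 13 mm farther back than shut.
Start: joints at [-1.212, 0.124, 1.65, -0, 1.367, -0.083], TCP at [0.278, -0.588, 0.25] pointing down, gripper open.
Joint ranges: [-2.61, 2.61], [-1.02, 2.33], [0.03, 2.71], [-1.35, 4.49], [0.32, 2.68], [-2.91, 2.91]. Speed limits (rad/s): [2.57, 2.57, 3.14, 3.14, 3.14, 3.14].

INTERFACE

Orientations are given as a rotation vector (axis times angle).
In Python, from plant import env gives the robot as it stands. The module is installed in compiled form; this text tells all that it offers. Calls block until the motion is done:
- env.movep(position, orientation): joint-space move of the TCP to a pose.
- env.move_linear(position, frame=None, max_speed=0.15, f_stop=None): straight line of the TCP; frame=None keeps the orientation; max_speed is the mean speed in m/s. With f_stop (N) it stops when the force on the tool has changed by that much, and returns True; else False.
- env.move_joints(angles): joint-space move.
- env.grip(opening): finger opening in m; the grip force is fixed at half the most; returns when the fingers have stopped.
- env.hold(seconds).
- env.inverse_kinematics(position, orientation): joint angles nearest the present ones, or None.
- env.sense(): the state.
- env.snapshot(name): name is "side" or "top" or "wrist"; returns the picture (480x640x3 uint8, red, green, blue); there is no depth.
- env.get_calibration(name): a dict with "fx", "fy", "cx", "cy" (pixels), "R" (3x3) and "t" (3): a world point X has camera coordinates R X + t; the wrist camera has in their place "hand_eye" (4x4, takes a point from camera to tool coordinates, whose origin is the TCP and whose axes are the flange's). Camera axes: x right, y down, z forward; pixel columns grow to the right and rows downward; lengths in m; the calibration is good to about 2 mm. The wrist camera is an equidistant fisheye: a pixel r from the principal point sees the ray r / f radians off the axis. A picture is of the moment at which its call begins: read the wrist's pose just before it. get_calibration takes no time and is no camera call.
A pose or a line that the arm cannot do raises env.Unreachable and nothing moves.
- env.finish_job(): hands the job in; it is judged then, once.
The state is a dict: "time_s": time; "joint_positions": joint angles; "qd": joint speeds; "effort": joint torques, N m; "eef_pos": TCP position; "eef_rot": TCP orientation; "force": force on the tool from outside, world axes, zero at the start; "torque": the same for the moment, N m; "gripper_width": finger opening in m; "gripper_force": force on a finger pad.
Only numpy, scipy, OpenCV 4.12 (cv2) and the standard library are available. Lean on these libraries where they do the work, as an engineer would, in place of code of your own. Each camera call takes 0.05 s, during which the arm holds its last target. There are 200 camera calls.

## Working session

There is one attempt and no reset: what is moved stays moved. The work goes in short steps, each a Python script; the robot and the scene stay as the last script left them, time stands still between calls to the robot, and variables do not carry over. Pictures are saved under pics/ and viewed, at most 10 in all, crops included, and the job is handed in when it is done.

```bash
mkdir -p pics
python3 - <<'E'
from plant import env
import cv2
for n in("top","side"):
    cv2.imwrite(f"pics/{n}0.png",env.snapshot(n)[:,:,::-1])
    c=env.get_calibration(n);print(n,c)
s=env.sense();print(s["time_s"],s["eef_pos"],s["eef_rot"],s["force"],s["gripper_width"])
E
```

```text
top {'fx': 613.9519118187812, 'fy': 613.9519118187812, 'cx': 311.2444725049071, 'cy': 245.79398575376297, 'R': array([[ 2.86548437e-04, -9.99999866e-01,  4.30120692e-04],
       [-9.87037348e-01, -3.51864273e-04, -1.60490343e-01],
       [ 1.60490473e-01, -3.78556930e-04, -9.87037317e-01]]), 't': array([0.07770396, 0.49486974, 1.07716529])}
side {'fx': 596.0654508959526, 'fy': 596.0654508959526, 'cx': 312.7030183850403, 'cy': 243.42462486762324, 'R': array([[-0.99131772, -0.13141856, -0.0042821 ],
       [-0.06474051,  0.5161787 , -0.85403057],
       [ 0.11444579, -0.84633841, -0.5202052 ]]), 't': array([0.49979815, 0.09004394, 0.92254641])}
0.1 [ 0.27772583 -0.58711845  0.24888883] [-3.06342608e+00 -6.88003404e-01  3.97952310e-04] [0.78875681 0.0627329  0.36586184] 0.08532679456681358
```

View pics/top0.png

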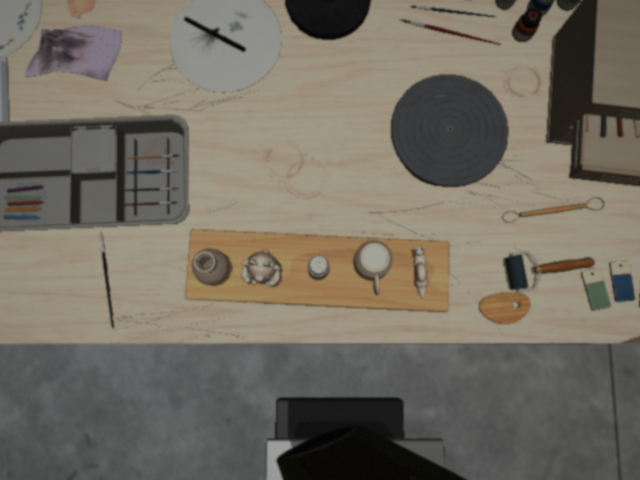

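View pics/side0.png

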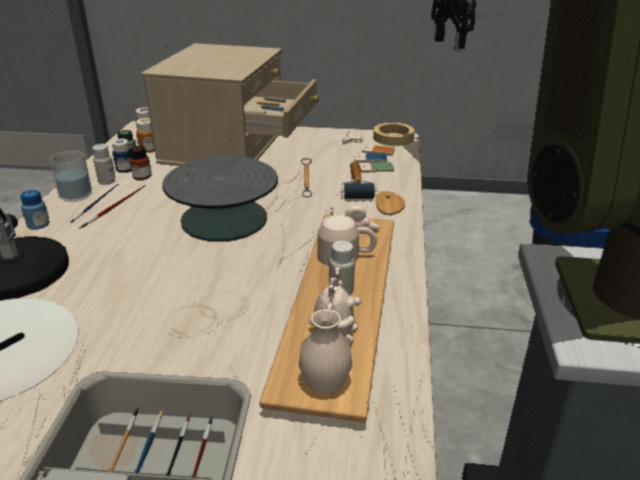

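The top view shows, left to right (+y to -y): vase (210,265), creature (262,268), bottle (318,266), cup (373,260) and snail (420,270). I'll enlarge both views.

Run:
```python
import cv2
a=cv2.imread("pics/top0.png")[225:315,180:400]
b=cv2.imread("pics/side0.png")[195:405,280:400]
cv2.imwrite("pics/topc.png",cv2.resize(cv2.convertScaleAbs(a,alpha=1.3),(792,324),interpolation=cv2.INTER_CUBIC))
cv2.imwrite("pics/sidec.png",cv2.resize(b,(336,588),interpolation=cv2.INTER_CUBIC))
```

```text
(no output)
```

View pics/topc.png

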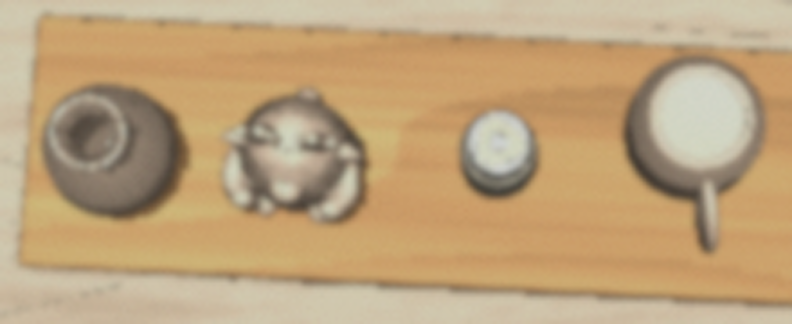

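View pics/sidec.png

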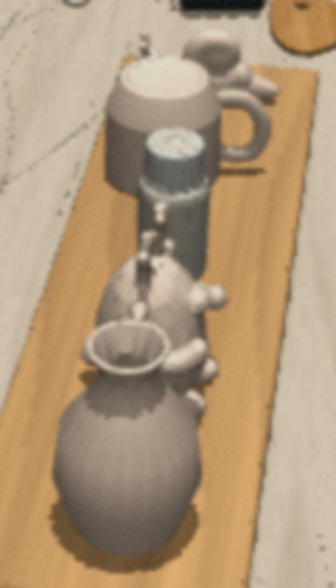

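```bash
cat > h.py <<'E'
import numpy as np
from plant import env
def ray(n,uv,z):
    c=env.get_calibration(n);R,t=c["R"],np.array(c["t"])
    d=R.T@np.array([(uv[0]-c["cx"])/c["fx"],(uv[1]-c["cy"])/c["fy"],1]);o=-R.T@t
    return o+d*(z-o[2])/d[2]
def proj(n,X):
    c=env.get_calibration(n);p=c["R"]@X+c["t"]
    return np.array([c["fx"]*p[0]/p[2]+c["cx"],c["fy"]*p[1]/p[2]+c["cy"]])
E
python3 - <<'E'
from h import *
np.set_printoptions(precision=4,suppress=True)
T=lambda u,v:(u/3.6+180,v/3.6+225)
for n,p,z in[("vase",(88,132),.126),("cup",(703,117),.092),("horns",(292,143),.126),("hornL",(235,135),.126),("hornR",(350,150),.126),("bottle",(497,142),.108),("b1",(40,15),.026),("b2",(22,265),.026)]:
    X=ray("top",T(*p),z);print(n,X,"side crop",(proj("side",X)-[280,195])*2.8)
for p,z in[((128,347),.126),((168,78),.092),((160,210),.126),((140,310),.126)]:print(ray("side",(p[0]/2.8+280,p[1]/2.8+195),z))
print(ray("top",(449,241),.026),ray("top",(447,310),.026))
E
```

```text
vase [0.4539 0.2563 0.126 ] side crop [129.1681 341.3989]
cup [ 0.4659 -0.0328  0.092 ] side crop [164.6241  73.3881]
horns [0.4488 0.1616 0.126 ] side crop [163.1778 215.1345]
hornL [0.4525 0.1881 0.126 ] side crop [149.2902 247.376 ]
hornR [0.4456 0.1346 0.126 ] side crop [175.3876 184.1251]
bottle [0.4517 0.0663 0.108 ] side crop [174.5581 140.9981]
b1 [0.5282 0.3002 0.026 ] side crop [-56.3012 575.5474]
b2 [0.3998 0.3052 0.026 ] side crop [243.1265 613.6362]
[0.454 0.26  0.126]
[ 0.4635 -0.0277  0.092 ]
[0.4507 0.1575 0.126 ]
[0.4518 0.2345 0.126 ]
[ 0.5062 -0.1763  0.026 ] [ 0.3793 -0.1682  0.026 ]
```

Vase and cup agree between the two views to within 5 mm, and the row spacing fits 95 mm. The horns are ambiguous, so I'll look with the wrist camera, keeping the gripper shut.

Run:
```python
from h import *
import cv2
env.grip(0.0)
env.movep([.40,.20,.27],[np.pi,0,0])
env.hold(.3)
s=env.sense();c=env.get_calibration("wrist");print(c,s["time_s"],s["eef_pos"],s["eef_rot"],s["force"],s["gripper_width"])
im=env.snapshot("wrist");cv2.imwrite("pics/w0.png",im[:,:,::-1])
```

```text
{'fx': 371.64829954431775, 'fy': 371.64829954431775, 'cx': 319.8087201930825, 'cy': 233.97563857006452, 'hand_eye': array([[ 2.00040194e-04, -9.44372636e-01, -3.28877309e-01,
         8.52377878e-02],
       [ 9.99999886e-01,  3.31805712e-04, -3.44529893e-04,
        -1.52757638e-03],
       [ 4.34487973e-04, -3.28877203e-01,  9.44372594e-01,
        -1.23814605e-01],
       [ 0.00000000e+00,  0.00000000e+00,  0.00000000e+00,
         1.00000000e+00]])} 3.975 [0.40016442 0.19980246 0.26999859] [ 3.14156018e+00 -8.28039125e-04 -1.66061705e-05] [ 1.38908496 -0.46586146 -0.90136083] 0.0003629233711968461
```

View pics/w0.png

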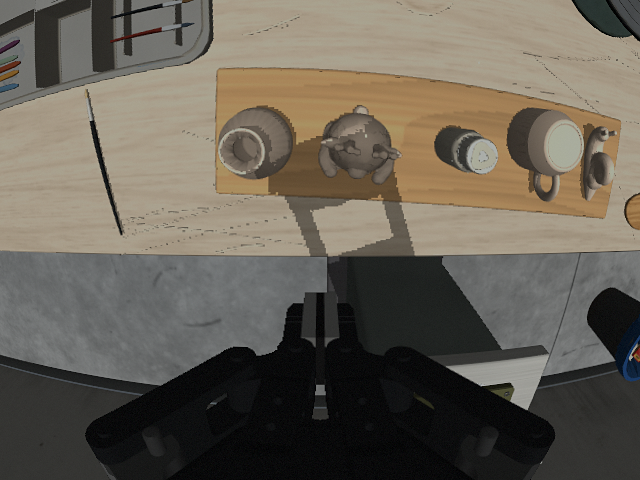

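The wrist view shows the vase mouth at (243,152), the horns spanning roughly (325,144) to (398,154), and the cup foot at (562,142).

```bash
cat >> h.py <<'E'
from scipy.spatial.transform import Rotation as Ro
def wray(uv,z,pos,rot):
    c=env.get_calibration("wrist");H=np.array(c["hand_eye"])
    d=np.array([uv[0]-c["cx"],uv[1]-c["cy"]])/c["fx"];th=np.linalg.norm(d)
    v=np.r_[d/th*np.sin(th),np.cos(th)]
    R=Ro.from_rotvec(rot).as_matrix()
    o=R@H[:3,3]+pos;v=R@H[:3,:3]@v
    return o+v*(z-o[2])/v[2]
E
python3 - <<'E'
from h import *
import cv2
np.set_printoptions(precision=4,suppress=True)
s=env.sense()
for n,p,z in[("vase",(243,152),.126),("cup",(562,142),.092),("hl",(325,144),.126),("hr",(398,154),.126)]:print(n,wray(p,z,np.array(s["eef_pos"]),s["eef_rot"]))
a=cv2.imread("pics/w0.png")[95:195,210:410]
cv2.imwrite("pics/w0c.png",cv2.resize(cv2.convertScaleAbs(a,alpha=1.3),(800,400),interpolation=cv2.INTER_CUBIC))
E
```

```text
vase [0.4554 0.2575 0.126 ]
cup [ 0.4714 -0.0251  0.092 ]
hl [0.4604 0.1978 0.126 ]
hr [0.4539 0.1444 0.126 ]
```

View pics/w0c.png

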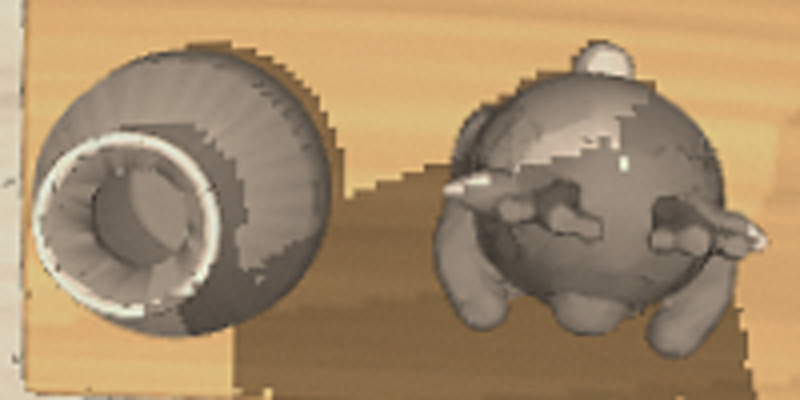

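Run:
```python
from h import *
np.set_printoptions(precision=4,suppress=True)
s=env.sense();P=np.array(s["eef_pos"]);r=s["eef_rot"]
for n,a,b in[("L",(321.5,142),(233,137)),("R",(400.5,154.5),(354,152)),("vase",(210+127/4,95+223/4),(88,132)),("cup",(562,142),(703,117))]:
    b=(b[0]/3.6+180,b[1]/3.6+225)
    for z in(.085,.092,.1,.108,.117,.126):
        print(n,z,wray(a,z,P,r)[:2],ray("top",b,z)[:2])
print("root mid",wray((366.8,154),.106,P,r))
```

```text
L 0.085 [0.4582 0.2001] [0.4571 0.1934]
L 0.092 [0.4588 0.2001] [0.4562 0.1927]
L 0.1 [0.4595 0.2002] [0.4551 0.1918]
L 0.108 [0.4602 0.2002] [0.454  0.1909]
L 0.117 [0.461  0.2002] [0.4528 0.1899]
L 0.126 [0.4618 0.2003] [0.4516 0.189 ]
R 0.085 [0.4488 0.1335] [0.4498 0.135 ]
R 0.092 [0.4496 0.135 ] [0.4489 0.1346]
R 0.1 [0.4505 0.1368] [0.4479 0.1342]
R 0.108 [0.4515 0.1385] [0.4469 0.1337]
R 0.117 [0.4526 0.1405] [0.4458 0.1333]
R 0.126 [0.4536 0.1425] [0.4446 0.1328]
vase 0.085 [0.4519 0.2672] [0.4595 0.2635]
vase 0.092 [0.4527 0.2657] [0.4586 0.2622]
vase 0.1 [0.4535 0.264 ] [0.4575 0.2608]
vase 0.108 [0.4544 0.2623] [0.4564 0.2594]
vase 0.117 [0.4554 0.2603] [0.4552 0.2579]
vase 0.126 [0.4563 0.2584] [0.4539 0.2563]
cup 0.085 [ 0.471  -0.0304] [ 0.4669 -0.0335]
cup 0.092 [ 0.4714 -0.0251] [ 0.4659 -0.0328]
cup 0.1 [ 0.4717 -0.0191] [ 0.4648 -0.032 ]
cup 0.108 [ 0.4721 -0.0131] [ 0.4636 -0.0311]
cup 0.117 [ 0.4725 -0.0064] [ 0.4623 -0.0302]
cup 0.126 [0.4729 0.0004] [ 0.4611 -0.0292]
root mid [0.451  0.1649 0.106 ]
```

```bash
cat >> h.py <<'E'
def tap(x,y,zs,zmin,fs=3.0):
    env.movep([x,y,.22],[np.pi,0,0])
    env.move_linear([x,y,zs],max_speed=.1); env.hold(.3)
    f0=np.array(env.sense()["force"])
    hit=env.move_linear([x,y,zmin],max_speed=.015,f_stop=fs)
    env.hold(.15); s=env.sense()
    print(hit,s["time_s"],s["eef_pos"],"dF",np.array(s["force"])-f0)
    env.move_linear([x,y,.22],max_speed=.1)
    return hit
E
python3 - <<'E'
from h import *
np.set_printoptions(precision=4,suppress=True)
tap(.455,.2575,.155,.122)
E
```

```text
True 7.1583 [0.4553 0.2574 0.1327] dF [1.1243 0.5757 3.1568]
```

Run:
```python
from h import *
import cv2
np.set_printoptions(precision=4,suppress=True)
tap(.467,-.030,.128,.102)
cv2.imwrite("pics/s1.png",env.snapshot("side")[:,:,::-1])
cv2.imwrite("pics/t1.png",env.snapshot("top")[:,:,::-1])
```

```text
True 11.9917 [ 0.467  -0.03    0.1093] dF [ 0.8229 -1.181   3.4298]
```

View pics/s1.png

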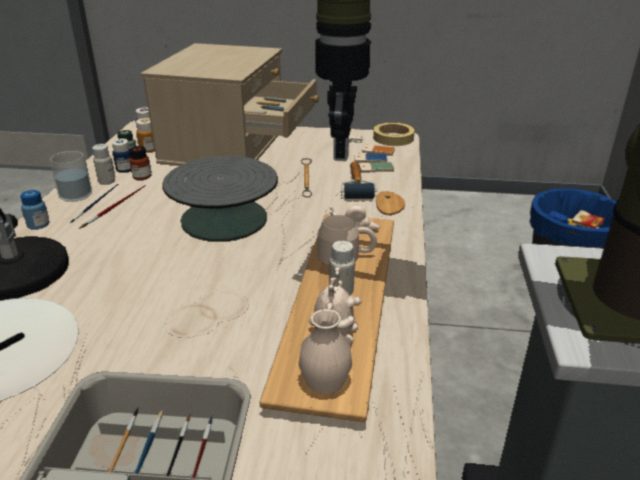

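All the pieces stand where they were, with the vase mouth still at (326,319) and the cup at (340,235). The horns are next.

Run:
```python
from h import *
import cv2
np.set_printoptions(precision=4,suppress=True)
tap(.452,.164,.155,.112)
env.movep([.40,.20,.27],[np.pi,0,0])
env.hold(.3)
a=cv2.imread("pics/w0.png");b=env.snapshot("wrist")[:,:,::-1].copy();cv2.imwrite("pics/w1.png",b)
d=cv2.absdiff(a,b).max(2)[60:220,200:640];print((d>40).sum(),d.mean())
```

```text
True 16.6833 [0.4521 0.1639 0.1407] dF [ 0.9528 -0.0181  4.0177]
1299 4.828096590909091
```

View pics/w1.png

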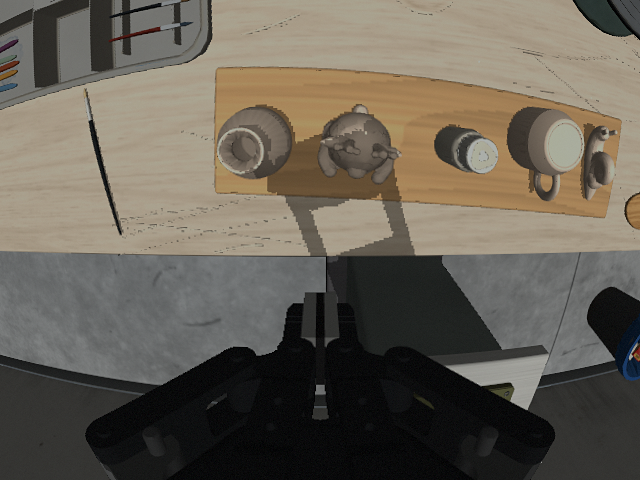

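The wrist view matches the earlier one: the vase mouth has moved by about 2 px (roughly 1 mm), and the rest is unchanged. I'll hand the job in.

```bash
python3 -c "
from plant import env
print(env.finish_job())"
```

```text
the job is handed in; nothing more can be done
None
```

I tapped the vase mouth, the cup foot and the horns in that order, with a force change of about 3 to 4 N at each tap. The last picture shows every piece still standing in its place, and the job is handed in; it returned no verdict.

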